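Roll the hex body bore-up and set the depth gauge in it

TASK

The bored flat of the aluminium hex bar lying on the bench is one of its two lower slanting ones: roll the bar over on the bench, flat by flat and without lifting it off the bench, until that flat lies level on top, and let go of it. Then take the depth gauge out of its wooden stand, lower its rod into the bore and press it down until it bottoms, so that the bar's flat pushes the stiff stop collar up the rod, and leave the gauge standing there upright, bottomed, with the collar resting on the flat.

Things in the scene. Friction and masses are not known exactly. Their poses are not given: they have to be found in the camera images.
- hex_body: Loose aluminium hexagonal bar, 52 mm across flats (60 across corners, flats 30 mm wide), 120 mm long, 0.6 to 0.9 kg, lying on a flat. Origin at its centre, 26 mm above the bench. x along the bar; z out of its one bored flat, 120 degrees from up at the start, up when done. A roll turns it 60 degrees and carries it 30 mm. Keep the centre under 45 mm.
- bore_mouth (a point): Centre of the bore's mouth in the bored flat, 20 mm from the bar's middle towards +x. Round blind bore, 21 mm diameter, 34 mm deep, along the body's z. Axes as hex_body. To roll the bar, push on an upper slanting flat near its top and follow that flat up in an arc about the far lower edge: past 30 degrees the bar falls over by itself; a level push jams it half tipped.
- bore_floor (a point): Centre of the flat bottom of the bore, 34 mm below bore_mouth.
- stand: Fixed wooden block 80 x 80 x 30 mm on the bench, one upright 14.5 mm hole, 16 mm deep, in the middle of its top, in which the gauge stands. Origin at the centre of its underside.
- gauge: Loose depth gauge, 0.14 kg, upright in the stand: steel rod 13 mm thick, 76 mm long, with a dark round head on top, 24 mm diameter, 47 mm high (121 mm in all), and a stop collar on the rod. Origin at the rod's lower tip (14 mm above the bench in the stand), z along the rod to the head.
- gauge_tip (a point): The rod's lower tip (the gauge's origin).
- gauge_head (a point): Middle of the round head, on the axis, 98 mm above the tip: the place to grip. Any side will do.
- stop (a joint): Stop collar (aluminium, 27 mm diameter, 12 mm high) on the rod, m: its underside is 16 mm + this value above the tip. Held by friction of about 2.5 N, more than the gauge's weight. Starts at 0 to 0.008; 0.018 when the rod is bottomed and the collar lies on the flat. Travel 0 to 0.040.
- stop_face (a point): Centre of the collar's underside.
Not all that is in view belongs to the job. Of the things shaped like the hex_body, the aluminium one is meant.

How it is judged:
On the way:
1. the hex bar lies on the bench with its bored flat on top, let go (angle between hex_body's own z axis and vertical below 0.1 rad and height (world z) of hex_body below 0.03 m and contact force between the fingers and hex_body below 0.1 N and linear speed of hex_body below 0.02 m/s), for 0.3 s.
At the end, for the whole second after the job is handed in: The hex bar lies flat on the bench with its bored flat on top (within 6 degrees); the gauge stands upright in the bore (within 7 degrees), its tip within 3 mm of the bore's floor and the collar's underside within 3 mm of the flat; everything let go and at rest (angle between hex_body's own z axis and vertical below 0.1 rad and height (world z) of hex_body below 0.03 m and z of gauge_tip in the frame of bore_floor below 0.003 m and horizontal distance between gauge_tip and bore_floor below 0.008 m and z of stop_face in the frame of bore_mouth below 0.003 m and angle between gauge's own z axis and vertical below 0.12 rad and linear speed of each of gauge, hex_body below 0.02 m/s); the robot touches nothing.
It fails at once if the hex bar lifted off the bench (its centre more than 45 mm above the bench) (height (world z) of hex_body above 0.045 m).
It also fails if it takes over 67 s, if anything falls off the work surface, if the arm or the gripper's body presses on something with over 40 N, if the wrist force passes 120 N, or if a joint passes its speed limit or range.

ROBOT

A 6-joint arm with a two-finger parallel gripper is mounted at the origin on a cart in front of the work surface, level with it; the furniture and walls round the work are solid. World frame = base frame: x ahead of the robot, y to its left, z up, the work surface at z = 0. Lengths are in m, angles in rad, forces in N, time in s.
With the tool pointing down it reaches from about 0.375 to 0.825 m from the base axis. Payload 5.5 kg.
Tool frame: the origin (TCP) lies midway between the tips of the shut fingers; the grasp point (between the pads) lies 19 mm behind it; z points along the fingers, y is the line along which they close (so a half turn about z gives the same grasp; the last joint's range is limited). The gripper opens to 85 mm and grips with 20 to 120 N. Pads are 22 mm wide; open, the fingers measure 114 mm over their backs; the gripper's body (76 mm by 85 mm) begins 54 mm behind the grasp point. The pads swing forward as they close: fully open they stand 13 mm farther back than shut.
Start: joints at [-1.22, 0.314, -0.047, 1.21, 0, 1.571], TCP at [0.206, -0.563, 0.231] pointing down, gripper open.
Joint ranges: [-2.67, 2.67], [-0.69, 1.73], [-1.03, 1.25], [-2.08, 2.16], [-1.42, 1.45], [-3.14, 3.14]. Speed limits (rad/s): [2.39, 2.39, 3.01, 3.14, 3.14, 3.14].

INTERFACE

Orientations are given as a unit quaternion [w, x, y, z].
In Python, from station import * gives the robot as it stands. The module is installed in compiled form; this text tells all that it offers.
- The arm moves only by the tool drive_tool, never from a script. Its argument "steps" is a list of rows, each an object with "fingers": the gripper command: -1 is fully open, 1 is shut, values between are in proportion; "offset": the shift along the tool's x, y, z in mm, a list of three; "turn": the turn, a rotation vector about the tool's x, y, z in units of 6 degrees (1.0 is 6 degrees), a list of three. A call has 1 to 20 rows; each row is the pose to reach, as a shift and turn from the pose commanded when the call began, along the tool's axes at that moment; what a row does not reach only later rows make up. A row lasts 1/8 s, in which the tool goes at most 62.5 mm and 10.7 degrees, less where a joint would pass 70% of its speed; a pose out of reach is approached as far as the arm can. A call with a gripper value outside its range is refused whole. The fingers move at their own pace and stop on an object; "force" is the grip in N (left out, the last holds). Time passes only in rows, so rows that repeat a pose let the fingers close. It gives the time, the measured TCP pose, the force, the opening and the grip force at its end, in the units of the state.
- get_obs(): the state, without advancing time (a new reading comes with each control period).
- get_image(name): name is "side" or "top" or "wrist"; returns a dict with "frame" (480x640x3 uint8, blue, green, red), "fx", "fy", "cx", "cy" (pixels), "D" ([k1, k2, p1, p2, k3] as OpenCV has them; the pictures are not rectified), "R" (3x3) and "t" (3): a world point X has camera coordinates R X + t. Camera axes: x right, y down, z forward; pixel columns grow to the right and rows downward; lengths in m; the calibration is good to about 2 mm. A picture is of the moment at which its call begins. There is no depth.
- finish_job(): hands the job in; it is judged then, once.
Trained networks look in a picture, given as the dict that the camera call returned (one of the last four; its "shot" number tells which), for a name from the list of things; names that differ only in an ending like _2 or _b are one class to them, and where a whole thing is asked for, a point or a joint stands for the part that bears it (a point fixed in the world has none). Each returns a list of dicts, best first, with "confidence" (0 to 1); they miss things now and then, are a little off and sometimes report something else, mostly with a low value. They report only what shows in the picture. A call takes as long as a camera call. They do not tell look-alikes from the thing itself.
- search_frame(picture, query): "position" ([x, y, z] in m, in the coordinates of the camera as it stood for that picture, good to about 4 mm: the middle of the surface that is visible of it).
- pinpoint(picture, query): "position" ([x, y, z] in m, in the coordinates of the camera as it stood for that picture, good to about 4 mm: a listed point, or the origin of a listed thing).
The state is a dict: "clock": time; "joint_positions": joint angles; "qvel": joint speeds; "effort": joint torques, N m; "eef_pos": TCP position; "tcp_rot": TCP orientation; "force": force on the tool from outside, world axes, zero at the start; "moment": the same for the moment, N m; "width": finger opening in m; "gripper_force": force on a finger pad.
Only numpy, scipy, OpenCV 4.12 (cv2) and the standard library are available. Lean on these libraries where they do the work, as an engineer would, in place of code of your own. Each camera call takes 0.05 s, during which the arm holds its last target. There are 200 camera calls.

## Working session

There is one attempt and no reset: what is moved stays moved. The work goes in short steps, Python scripts to look and compute and a tool call to move; the robot and the scene stay as the last step left them, time stands still between calls to the robot, and variables do not carry over. Pictures are saved under pics/ and viewed, at most 14 in all, crops included, and the job is handed in when it is done.

Besides the shell and the picture viewer there is one more tool, called after "Call:" as name([rows], argument=value, ...), one row to a line, values as JSON. drive_tool: Moves the arm, as the interface text tells. Its arguments: {"type":"object","properties":{"steps":{"type":"array"},"force":{"type":"number"}},"required":["steps"]}

```bash
mkdir -p pics
cat > h.py <<'E'
from station import *
import numpy as np, cv2
from scipy.spatial.transform import Rotation as Ro
def toworld(p,X): return np.array(p['R']).T@(np.array(X)-np.array(p['t']))
def K(p): return np.array([[p['fx'],0,p['cx']],[0,p['fy'],p['cy']],[0,0,1.]])
def ray(p,uv,z):
    u=cv2.undistortPoints(np.array([[uv]],float),K(p),np.array(p['D'],float))[0,0]
    R=np.array(p['R']);c=-R.T@np.array(p['t']);d=R.T@np.array([u[0],u[1],1]);return c+d*(z-c[2])/d[2]
def proj(p,X):
    R=np.array(p['R']);return cv2.projectPoints(np.atleast_2d(X).astype(float),cv2.Rodrigues(R)[0],np.array(p['t'],float),K(p),np.array(p['D'],float))[0][:,0]
def find(p,q,f=None):
    return [(np.round(toworld(p,d['position']),4).tolist(),round(d['confidence'],2)) for d in (f or pinpoint)(p,q)]
E
python3 - <<'E'
from h import *
o=get_obs();print({k:np.round(v,3).tolist() for k,v in o.items()})
fr=[]
for n in ("side","top"):
    p=get_image(n);cv2.imwrite(f'pics/{n}0.png',p['frame'])
    print(n,p['fx'],np.round(-np.array(p['R']).T@p['t'],3),np.round(p['R'],2).tolist())
    for q in ("hex_body","bore_mouth","stand","gauge","gauge_head","gauge_tip","stop_face"):
        r=find(p,q);print(q,r,[proj(p,x[0]).round().tolist() for x in r])
E
```

```text
{'clock': 0.0, 'joint_positions': [-1.22, 0.314, -0.048, 1.21, -0.0, 1.571], 'qvel': [-0.002, 0.001, 0.001, 0.0, -0.0, -0.001], 'effort': [0.001, -53.959, 33.975, 0.019, 0.0, 0.0], 'eef_pos': [0.206, -0.563, 0.23], 'tcp_rot': [-0.001, 0.985, 0.174, -0.0], 'force': [0.601, -0.067, 0.147], 'moment': [0.026, -0.016, 0.048], 'gripper_force': 0.0, 'width': 0.086}
side 466.5076674011947 [0.315 0.827 0.608] [[-0.95, -0.31, 0.02], [-0.2, 0.55, -0.81], [0.24, -0.77, -0.59]]
hex_body [([0.5198, 0.0036, 0.0281], 0.81), ([0.5524, 0.1968, 0.0281], 0.57), ([0.4671, 0.34, 0.1132], 0.54)] [[[345.0, 237.0]], [[300.0, 288.0]], [[320.0, 316.0]]]
bore_mouth [([0.4895, 0.012, 0.0127], 0.83), ([0.5744, 0.1733, 0.0162], 0.62)] [[[357.0, 247.0]], [[294.0, 283.0]]]
stand [([0.4625, 0.3372, -0.0015], 0.91)] [[[322.0, 365.0]]]
gauge [([0.4684, 0.3388, 0.0139], 0.93)] [[[319.0, 359.0]]]
gauge_head [([0.4674, 0.3382, 0.1104], 0.97)] [[[320.0, 316.0]]]
gauge_tip [([0.4647, 0.3398, 0.0205], 0.55)] [[[321.0, 357.0]]]
stop_face [([0.4648, 0.3387, 0.0391], 0.47), ([0.49, 0.0158, 0.0138], 0.2)] [[[321.0, 349.0]], [[356.0, 248.0]]]
top 444.7656717459547 [0.363 0.183 0.912] [[0.02, -1.0, -0.01], [-0.98, -0.02, -0.19], [0.19, 0.01, -0.98]]
hex_body [([0.5192, 0.003, 0.0292], 0.95), ([0.5548, 0.2033, 0.0252], 0.8)] [[[411.0, 241.0]], [[312.0, 223.0]]]
bore_mouth [([0.5759, 0.1758, 0.0148], 0.92), ([0.4942, 0.0159, 0.0122], 0.68)] [[[326.0, 214.0]], [[403.0, 255.0]]]
stand [([0.4702, 0.3395, -0.0022], 0.7)] [[[246.0, 265.0]]]
gauge [([0.4673, 0.3416, 0.0154], 0.52)] [[[243.0, 265.0]]]
gauge_head [([0.4671, 0.3377, 0.1109], 0.62)] [[[236.0, 259.0]]]
gauge_tip [([0.4642, 0.3353, 0.0162], 0.56), ([0.5043, -0.01, 0.0351], 0.23)] [[[246.0, 267.0]], [[418.0, 248.0]]]
stop_face [([0.4696, 0.3379, 0.0351], 0.6)] [[[244.0, 263.0]]]
```

View pics/side0.png

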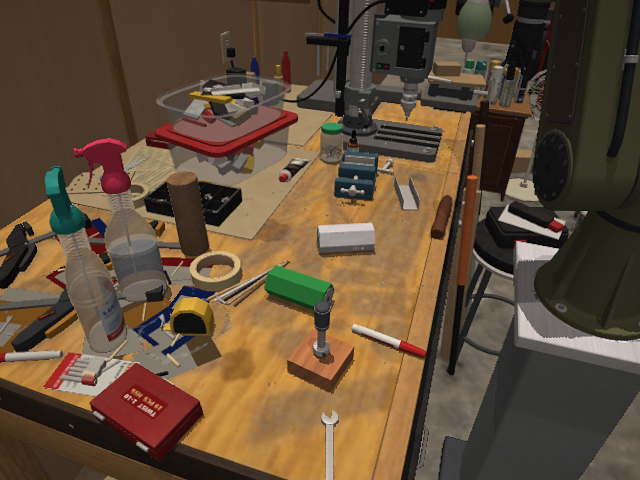

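View pics/top0.png

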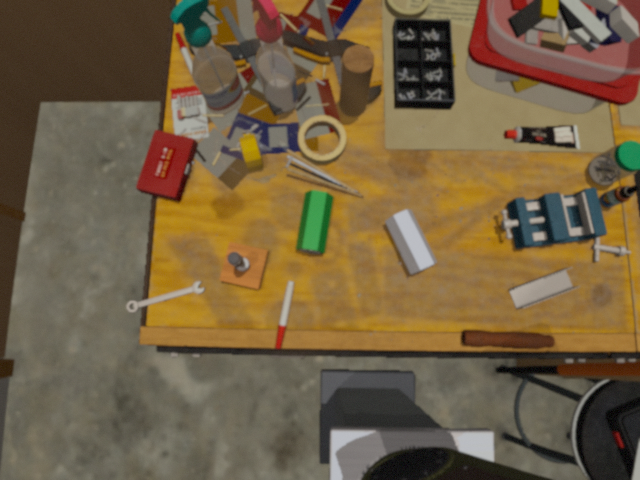

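The candidates for the hex bar are the aluminium bar at side (346,237) / top (411,241), the green bar at side (299,287) / top (315,222), and the aluminium channel at top (541,288). I choose the aluminium bar. The gauge stands in the stand at side (322,340). One close crop to check the choice and find the bore.

Run:
```python
from h import *
a=cv2.imread('pics/side0.png')[215:259,308:388];b=cv2.imread('pics/top0.png')[200:284,371:451]
a=cv2.resize(a,None,fx=6,fy=6,interpolation=cv2.INTER_CUBIC);b=cv2.resize(b,None,fx=3.8,fy=3.8,interpolation=cv2.INTER_CUBIC)
c=np.zeros((600,480,3),np.uint8);c[:264]=a;c[270:270+b.shape[0],:b.shape[1]]=b
cv2.imwrite('pics/c1.png',c)
p=get_image("top")
for uv,z in [((389,221),.052),((404,209),.052),((412,274),.03),((437,266),.03),((411,241),.052)]: print(uv,ray(p,uv,z).round(4))
```

```text
(389, 221) [0.5556 0.0505 0.052 ]
(404, 209) [0.5806 0.0202 0.052 ]
(412, 274) [0.4535 0.0026 0.03  ]
(437, 266) [ 0.4702 -0.0478  0.03  ]
(411, 241) [0.5161 0.0077 0.052 ]
```

View pics/c1.png

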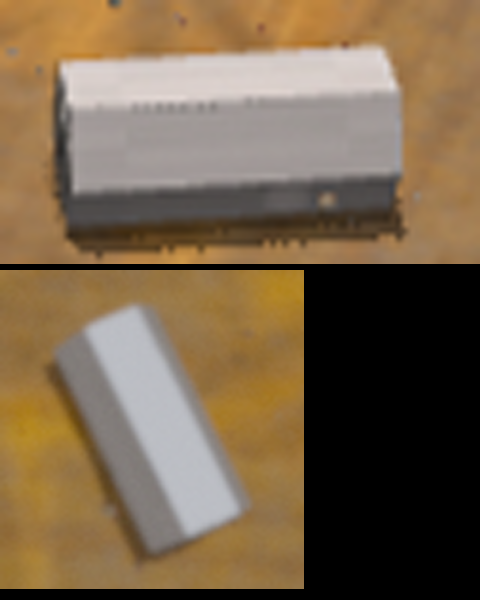

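The crop shows the bore as a bright spot on the dark lower flat facing the side camera (+y), at about side pixel (362,248), towards the low-x end. So body +x points to about −x and the bar must roll towards −y, twice. Next I work out the pre-push pose.

```bash
cat >> h.py <<'E'
def down(az):  # tool pointing down, tool y at azimuth az (deg)
    a=np.radians(az);y=np.array([np.cos(a),np.sin(a),0]);z=np.array([0,0,-1.]);return Ro.from_matrix(np.c_[np.cross(y,z),y,z])
def cur():
    o=get_obs();q=o['tcp_rot'];return np.array(o['eef_pos']),Ro.from_quat([q[1],q[2],q[3],q[0]])
def rel(P,Rt=None):
    p,R=cur();print('offset mm',(R.inv().apply(np.array(P)-p)*1e3).round(1),'turn',np.round((R.inv()*Rt).as_rotvec()/np.radians(6),2) if Rt else '')
C0=np.array([.5195,.0035]);A=np.array([np.cos(np.radians(28.7)),np.sin(np.radians(28.7))]);U=np.array([-A[1],A[0]])
E
python3 - <<'E'
from h import *
P=C0+.006*A+.075*U; print(P); rel([*P,.16],down(28.7))
E
```

```text
[0.48874611 0.0721673 ]
offset mm [ 483.8 -499.8   71.3] turn [  0.    -0.   -16.43]
```

Call:
drive_tool([
  {"fingers": 1, "offset": [484, -500, 30], "turn": [0, 0, -16.4]},
  {"fingers": 1, "offset": [484, -500, 30], "turn": [0, 0, -16.4]},
  {"fingers": 1, "offset": [484, -500, 30], "turn": [0, 0, -16.4]},
  {"fingers": 1, "offset": [484, -500, 30], "turn": [0, 0, -16.4]},
  {"fingers": 1, "offset": [484, -500, 30], "turn": [0, 0, -16.4]},
  {"fingers": 1, "offset": [484, -500, 30], "turn": [0, 0, -16.4]},
  {"fingers": 1, "offset": [484, -500, 30], "turn": [0, 0, -16.4]},
  {"fingers": 1, "offset": [484, -500, 30], "turn": [0, 0, -16.4]},
  {"fingers": 1, "offset": [484, -500, 30], "turn": [0, 0, -16.4]},
  {"fingers": 1, "offset": [484, -500, 30], "turn": [0, 0, -16.4]},
  {"fingers": 1, "offset": [484, -500, 71], "turn": [0, 0, -16.4]},
  {"fingers": 1, "offset": [484, -500, 71], "turn": [0, 0, -16.4]},
  {"fingers": 1, "offset": [484, -500, 71], "turn": [0, 0, -16.4]},
  {"fingers": 1, "offset": [484, -500, 71], "turn": [0, 0, -16.4]},
])

```text
clock: 2.6
eef_pos: [0.4888, 0.0713, 0.1609]
tcp_rot: [0.0, 0.512, 0.859, -0.0]
force: [-0.1, -0.9, 0.5]
width: 0.0001
gripper_force: 0.0
```

Run:
```python
from h import *
p=get_image("wrist");cv2.imwrite('pics/w1.png',p['frame'])
print(cur()[0], -np.array(p['R']).T@p['t'])
for n in ("hex_body","bore_mouth"):print(find(p,n))
p=get_image("top");print(find(p,"hex_body"))
P=C0+.006*A+.045*U;rel([*P,.047],down(28.7))
```

```text
[0.48892844 0.07116478 0.16114785] [0.44933488 0.14473788 0.30303996]
[([0.5186, -0.0013, 0.0243], 0.89), ([0.5544, 0.1971, 0.0248], 0.68)]
[([0.5761, 0.1701, 0.0144], 0.87), ([0.4942, 0.0121, 0.0149], 0.62)]
[([0.5554, 0.2019, 0.0276], 0.72), ([0.5186, 0.0031, 0.0278], 0.55)]
offset mm [-29.2   0.  114. ] turn [ 0.01  0.   -0.05]
```

View pics/w1.png

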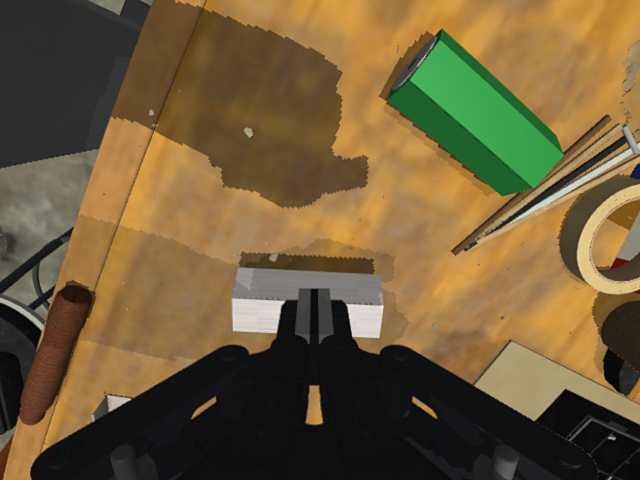

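Run:
```python
from h import *
p=get_image("wrist");f=cv2.cvtColor(p['frame'],cv2.COLOR_BGR2GRAY)
for c in (240,255,270,345,360,375):
    col=f[255:350,c].astype(int);d=np.diff(cv2.GaussianBlur(col.astype(np.float32)[:,None],(1,3),0)[:,0]);i=np.argsort(-abs(d))[:8];print(c,sorted([(int(k)+255,int(d[k])) for k in i]))
for a,b in [((233,330),(382,337)),((232,298),(383,303))]:
    a=ray(p,a,.052);b=ray(p,b,.052);print(a.round(4),b.round(4),np.degrees(np.arctan2(*(b-a)[1::-1])),((a+b)/2)[:2],np.linalg.norm(a-b))
    print('u',((a+b)/2-[*C0,.052])[:2]@U, 'a',((a+b)/2-[*C0,.052])[:2]@A)
```

```text
240 [(266, 27), (267, 27), (297, 23), (298, 34), (330, -34), (331, -34), (344, -35), (345, -40)]
255 [(267, 28), (268, 21), (298, 34), (299, 40), (300, 16), (330, -17), (331, -39), (332, -27)]
270 [(260, -31), (268, 29), (299, 38), (300, 32), (331, -25), (332, -48), (333, -25), (346, -25)]
345 [(256, -25), (257, -22), (271, 21), (272, 26), (302, -23), (303, -32), (304, -33), (305, -18)]
360 [(257, -23), (272, 25), (273, 24), (303, 34), (304, 45), (336, -41), (337, -28), (347, -33)]
375 [(273, 3), (303, 16), (304, 37), (305, 28), (306, 8), (336, -28), (337, -46), (338, -22)]
[ 0.4726 -0.035   0.052 ] [0.583  0.0168 0.052 ] 25.14999370599909 [ 0.527786   -0.00906038] 0.12190994456126637
u -0.014996417988354634 a 0.0012362430210846103
[ 0.4599 -0.0083  0.052 ] [0.5667 0.0442 0.052 ] 26.173364741414744 [0.51333123 0.01791704] 0.1190032570966032
u 0.0156082363689062 a 0.0015124920476675926
```

```bash
sed -i 's/^C0=.*/C0=np.array([.5206,.0044]);AZ=26.0;A=np.array([np.cos(np.radians(AZ)),np.sin(np.radians(AZ))]);U=np.array([-A[1],A[0]])/' h.py
cat >> h.py <<'E'
def arc(C,th,a=.006,c=(.0165,.0475)):
    r=Ro.from_euler('z',th,degrees=True).apply([c[0]+.015,c[1],0]);return [*(C+a*A+(r[0]-.015+.011)*U),r[1]]
E
python3 - <<'E'
from h import *
rel([*(C0+.006*A+.045*U),.0475],down(AZ))
for t in range(0,42,4): rel(arc(C0,t))
E
```

```text
offset mm [-29.4   3.5 113.4] turn [0.01 0.   0.4 ]
offset mm [-46.9   2.8 113.4] turn 
offset mm [-50.3   2.6 111.3] turn 
offset mm [-53.8   2.5 109.5] turn 
offset mm [-57.5   2.3 107.9] turn 
offset mm [-61.2   2.2 106.6] turn 
offset mm [-65.1   2.  105.5] turn 
offset mm [-68.9   1.8 104.7] turn 
offset mm [-72.9   1.7 104.2] turn 
offset mm [-76.9   1.5 103.9] turn 
offset mm [-80.8   1.3 104. ] turn 
offset mm [-84.8   1.2 104.3] turn
```

Call:
drive_tool([
  {"fingers": 1, "offset": [-29, 3.5, 70], "turn": [0, 0, 0.4]},
  {"fingers": 1, "offset": [-29, 3.5, 113], "turn": [0, 0, 0.4]},
  {"fingers": 1, "offset": [-29, 3.5, 113], "turn": [0, 0, 0.4]},
  {"fingers": 1, "offset": [-38, 3, 113.4], "turn": [0, 0, 0.4]},
  {"fingers": 1, "offset": [-47, 3, 113.4], "turn": [0, 0, 0.4]},
  {"fingers": 1, "offset": [-50.3, 3, 111.3], "turn": [0, 0, 0.4]},
  {"fingers": 1, "offset": [-53.8, 2.5, 109.5], "turn": [0, 0, 0.4]},
  {"fingers": 1, "offset": [-53.8, 2.5, 109.5], "turn": [0, 0, 0.4]},
])

```text
clock: 3.9
eef_pos: [0.5175, 0.027, 0.0517]
tcp_rot: [0.0, 0.529, 0.849, 0.001]
force: [0.1, 4.5, 3.9]
width: 0.0004
gripper_force: 2.4
```

Run:
```python
from h import *
o=get_obs();print(o['force'])
for t in (0,8,12): rel(arc(C0,t),down(AZ))
p=get_image("side");cv2.imwrite('pics/s2.png',cv2.resize(p['frame'][190:290,270:410],None,fx=4,fy=4,interpolation=cv2.INTER_CUBIC))
```

```text
[0.09056451 4.51902877 3.9171446 ]
offset mm [ 5.9 -1.1  4.2] turn [ 0.02 -0.01  0.02]
offset mm [-1.1 -1.1  0.2] turn [ 0.02 -0.01  0.02]
offset mm [-4.7 -1.1 -1.3] turn [ 0.02 -0.01  0.02]
```

View pics/s2.png

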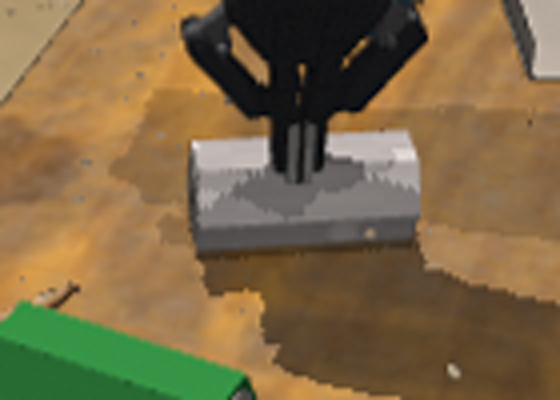

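The fingers rest on the upper flat (crop ~(300,175)), and the bored lower flat with its spot at (370,232) has widened, so the bar is tipping. I continue the arc.

Call:
drive_tool([
  {"fingers": 1, "offset": [-3.7, 0, -1.6], "turn": [0, 0, 0]},
  {"fingers": 1, "offset": [-7.4, 0, -2.9], "turn": [0, 0, 0]},
  {"fingers": 1, "offset": [-11.3, 0, -4], "turn": [0, 0, 0]},
  {"fingers": 1, "offset": [-15.1, 0, -4.8], "turn": [0, 0, 0]},
  {"fingers": 1, "offset": [-19.1, 0, -5.3], "turn": [0, 0, 0]},
  {"fingers": 1, "offset": [-23.1, 0, -5.6], "turn": [0, 0, 0]},
  {"fingers": 1, "offset": [-27, 0, -5.5], "turn": [0, 0, 0]},
  {"fingers": 1, "offset": [-27, 0, -5.5], "turn": [0, 0, 0]},
])

```text
clock: 4.95
eef_pos: [0.5303, 0.0009, 0.0589]
tcp_rot: [0.002, 0.529, 0.848, -0.0]
force: [-4.5, -2.1, 21.8]
width: -0.0003
gripper_force: 8.9
```

Run:
```python
from h import *
p=get_image("side")
for n in ("hex_body","bore_mouth"):print(find(p,n))
cv2.imwrite('pics/s3.png',cv2.resize(p['frame'][180:290,270:410],None,fx=4,fy=4,interpolation=cv2.INTER_CUBIC))
```

```text
[([0.5539, 0.1973, 0.0277], 0.94), ([0.5258, -0.0147, 0.0337], 0.92)]
[([0.5769, 0.1731, 0.0177], 0.9), ([0.4944, 0.0056, 0.0312], 0.62)]
```

View pics/s3.png

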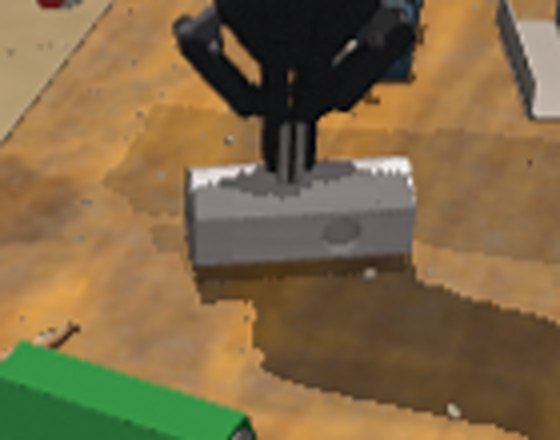

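The bar is now tipped about halfway: the bore shows as a dark ellipse at crop (340,232), and the tip presses down with 22 N, i.e. jammed. I ease the tip up while moving it forward.

Call:
drive_tool([
  {"fingers": 1, "offset": [-3, 0, -2], "turn": [0, 0, 0]},
  {"fingers": 1, "offset": [-6, 0, -3.5], "turn": [0, 0, 0]},
  {"fingers": 1, "offset": [-10, 0, -4], "turn": [0, 0, 0]},
  {"fingers": 1, "offset": [-13, 0, -4.5], "turn": [0, 0, 0]},
])

```text
clock: 5.6
eef_pos: [0.534, -0.0099, 0.0604]
tcp_rot: [-0.0, 0.529, 0.848, -0.0]
force: [-0.3, 0.5, 0.4]
width: 0.0001
gripper_force: 0.0
```

Run:
```python
from h import *
p=get_image("side")
for n in ("hex_body","bore_mouth"):print(find(p,n))
p=get_image("top")
for n in ("hex_body","bore_mouth"):print(find(p,n))
```

```text
[([0.5531, 0.199, 0.027], 0.93), ([0.5318, -0.0214, 0.0288], 0.71)]
[([0.5017, -0.0099, 0.038], 0.89), ([0.5761, 0.172, 0.0164], 0.89)]
[([0.5333, -0.0245, 0.0293], 0.79), ([0.5552, 0.1999, 0.0291], 0.58)]
[([0.5079, -0.0136, 0.0402], 0.7), ([0.5775, 0.1764, 0.011], 0.7), ([0.5352, -0.0239, 0.0321], 0.47)]
```

Call:
drive_tool([
  {"fingers": 1, "offset": [0, 0, -40], "turn": [0, 0, 0]},
  {"fingers": 1, "offset": [40, 0, -90], "turn": [0, 0, 0]},
  {"fingers": 1, "offset": [58, 0, -100], "turn": [0, 0, 0]},
  {"fingers": 1, "offset": [58, 0, -100], "turn": [0, 0, 0]},
])

```text
clock: 6.4
eef_pos: [0.5089, 0.0435, 0.1615]
tcp_rot: [0.001, 0.528, 0.849, 0.0]
force: [1.0, 0.2, -0.2]
width: 0.0001
gripper_force: 0.0
```

Run:
```python
from h import *
p=get_image("wrist");f=cv2.cvtColor(p['frame'],cv2.COLOR_BGR2GRAY)
cv2.imwrite('pics/w2.png',p['frame'][230:370,200:420].repeat(3,0).repeat(3,1))
print(cur()[0])
for n in ("hex_body","bore_mouth"):print(find(p,n))
for c in (240,255,270,345,360,375):
    d=np.diff(cv2.GaussianBlur(f[245:360,c].astype(np.float32)[:,None],(1,3),0)[:,0]);i=np.argsort(-abs(d))[:9];print(c,sorted([(int(k)+245,int(d[k])) for k in i]))
```

```text
[0.50855206 0.04279493 0.16042073]
[([0.5333, -0.0263, 0.0234], 0.88), ([0.5541, 0.2003, 0.0249], 0.79)]
[([0.5753, 0.1712, 0.0119], 0.7), ([0.5045, -0.0173, 0.0406], 0.64)]
240 [(249, -22), (264, 33), (265, 29), (295, 29), (296, 32), (328, -34), (329, -32), (344, -33), (345, -38)]
255 [(250, -23), (264, 30), (265, 34), (295, 37), (296, 49), (328, -29), (329, -29), (352, -40), (353, -32)]
270 [(250, -22), (251, -27), (265, 30), (278, -26), (296, 46), (297, 30), (328, -32), (329, -42), (346, -27)]
345 [(251, -22), (266, 29), (296, 21), (297, 46), (298, 29), (302, -43), (303, -66), (304, -61), (305, -28)]
360 [(266, 31), (297, 44), (298, 40), (329, -22), (330, -50), (331, -28), (347, -36), (348, -44), (349, -22)]
375 [(296, 21), (297, 53), (298, 40), (329, -20), (330, -42), (331, -30), (352, -35), (353, -46), (354, -24)]
```

View pics/w2.png

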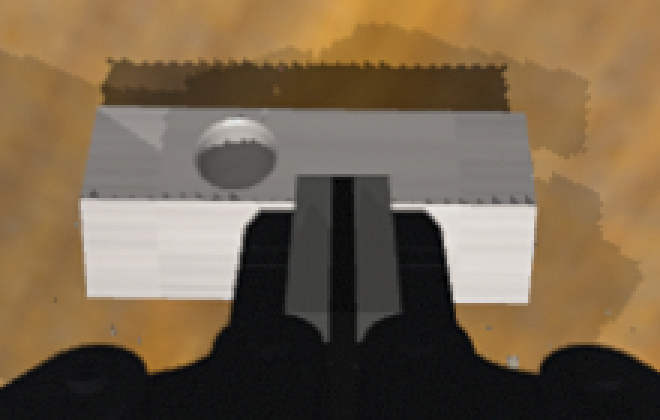

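The bored flat is now the upper slanting one on the +u side, with the bore at crop (236,152). I measure the edges and plan the second push.

```bash
cat > m.py <<'E'
from h import *
import h
p=get_image("wrist");M=[];an=[]
for a,b in [((229,328.7),(376,331)),((226.7,295.7),(379,298.3))]:
    a=ray(p,a,.052);b=ray(p,b,.052);M.append((a+b)/2);an.append(np.degrees(np.arctan2(*(b-a)[1::-1])));print(a,b,np.linalg.norm(a-b))
C=((M[0]+M[1])/2)[:2];az=np.mean(an);print(C,an,np.linalg.norm(M[0]-M[1]))
h.A=np.array([np.cos(np.radians(az)),np.sin(np.radians(az))]);h.U=np.array([-h.A[1],h.A[0]])
rel([*(C+.008*h.A+.045*h.U),.0475],down(az))
for t in range(0,46,4): rel(arc(C,t,.008))
E
python3 m.py
```

```text
[ 0.48361911 -0.0629778   0.052     ] [ 0.59126097 -0.01254517  0.052     ] 0.11887060016142406
[ 0.47098084 -0.0356709   0.052     ] [0.57862608 0.01457319 0.052     ] 0.11879379574012403
[ 0.53112175 -0.02415517] [np.float64(25.10414559416432), np.float64(25.021109199883227)] 0.03000350784352947
offset mm [-24.7   0.6 111.9] turn [-0.02 -0.    0.17]
offset mm [-42.2   0.3 111.9] turn 
offset mm [-45.5   0.2 109.8] turn 
offset mm [-4.91e+01  1.00e-01  1.08e+02] turn 
offset mm [-5.270e+01  1.000e-01  1.064e+02] turn 
offset mm [-56.5   0.  105.1] turn 
offset mm [-6.03e+01 -1.00e-01  1.04e+02] turn 
offset mm [-6.420e+01 -1.000e-01  1.032e+02] turn 
offset mm [-68.1  -0.2 102.7] turn 
offset mm [-72.1  -0.3 102.4] turn 
offset mm [-76.1  -0.3 102.4] turn 
offset mm [-80.   -0.4 102.8] turn 
offset mm [-84.   -0.5 103.3] turn
```

Call:
drive_tool([
  {"fingers": 1, "offset": [-25, 0.5, 60], "turn": [0, 0, 0.2]},
  {"fingers": 1, "offset": [-25, 0.5, 112], "turn": [0, 0, 0.2]},
  {"fingers": 1, "offset": [-25, 0.5, 112], "turn": [0, 0, 0.2]},
  {"fingers": 1, "offset": [-34, 0.5, 112], "turn": [0, 0, 0.2]},
  {"fingers": 1, "offset": [-42, 0, 112], "turn": [0, 0, 0.2]},
  {"fingers": 1, "offset": [-45.5, 0, 109.8], "turn": [0, 0, 0.2]},
  {"fingers": 1, "offset": [-49, 0, 108], "turn": [0, 0, 0.2]},
  {"fingers": 1, "offset": [-52.7, 0, 106.4], "turn": [0, 0, 0.2]},
  {"fingers": 1, "offset": [-56.5, 0, 105], "turn": [0, 0, 0.2]},
  {"fingers": 1, "offset": [-60.3, 0, 103.8], "turn": [0, 0, 0.2]},
  {"fingers": 1, "offset": [-64.2, 0, 102.8], "turn": [0, 0, 0.2]},
  {"fingers": 1, "offset": [-68, 0, 101.5], "turn": [0, 0, 0.2]},
  {"fingers": 1, "offset": [-72, 0, 100.3], "turn": [0, 0, 0.2]},
  {"fingers": 1, "offset": [-76, 0, 99.3], "turn": [0, 0, 0.2]},
  {"fingers": 1, "offset": [-80, 0, 98.7], "turn": [0, 0, 0.2]},
  {"fingers": 1, "offset": [-84, 0, 98], "turn": [0, 0, 0.2]},
])

```text
clock: 8.6
eef_pos: [0.5459, -0.0332, 0.0628]
tcp_rot: [-0.0, 0.538, 0.843, -0.0]
force: [0.5, -0.2, 0.0]
width: -0.0
gripper_force: 0.0
```

Run:
```python
from h import *
for v in ("side","top"):
    p=get_image(v)
    for n in ("hex_body","bore_mouth"):print(find(p,n))
```

```text
[([0.5541, 0.1986, 0.0287], 0.95), ([0.5315, -0.0238, 0.0281], 0.83)]
[([0.5737, 0.1731, 0.0158], 0.95), ([0.5019, -0.008, 0.0419], 0.66)]
[([0.5342, -0.0202, 0.0267], 0.94), ([0.5544, 0.2041, 0.0255], 0.59), ([0.467, 0.3377, 0.1133], 0.24)]
[([0.5068, -0.0122, 0.0408], 0.91), ([0.5729, 0.1714, 0.0137], 0.68), ([0.5341, -0.02, 0.0285], 0.39)]
```

The bar fell back to the same pose because I lifted too early. I return to the viewing pose and measure again.

Call:
drive_tool([
  {"fingers": 1, "offset": [0, 0, -40], "turn": [0, 0, 0]},
  {"fingers": 1, "offset": [45, 0, -85], "turn": [0, 0, 0]},
  {"fingers": 1, "offset": [84, 0, -98], "turn": [0, 0, 0]},
  {"fingers": 1, "offset": [84, 0, -98], "turn": [0, 0, 0]},
])

```text
clock: 9.4
eef_pos: [0.5104, 0.0452, 0.1624]
tcp_rot: [0.001, 0.537, 0.844, 0.001]
force: [-0.4, 0.0, 0.1]
width: 0.0001
gripper_force: 0.0
```

```bash
cat > m.py <<'E'
from h import *
import h,sys
p=get_image("wrist");f=cv2.cvtColor(p['frame'],cv2.COLOR_BGR2GRAY).astype(np.float32)
f=cv2.GaussianBlur(f,(3,3),0);lo,hi=[],[]
for c in list(range(238,268,3))+list(range(352,373,3)):
    d=np.diff(f[:,c]);a=285+np.argmax(d[285:312]);b=315+np.argmin(d[315:340]);lo.append(ray(p,(c,a+.5),.052));hi.append(ray(p,(c,b+.5),.052))
lo,hi=np.array(lo),np.array(hi)
k=[np.polyfit(e[:,0],e[:,1],1) for e in (lo,hi)];az=np.degrees(np.arctan(np.mean([x[0] for x in k])));print(k)
h.A=np.array([np.cos(np.radians(az)),np.sin(np.radians(az))]);h.U=np.array([-h.A[1],h.A[0]])
uc=((lo[:,:2]@h.U).mean()+(hi[:,:2]@h.U).mean())/2;print('az',az,'width',(lo[:,:2]@h.U).mean()-(hi[:,:2]@h.U).mean())
r=f[312];e=np.diff(r);l=215+np.argmax(abs(e[215:235]));g=366+np.argmax(abs(e[366:390]));print('ends',l,g)
ac=(ray(p,(l+.5,312),.052)[:2]@h.A+ray(p,(g+.5,312),.052)[:2]@h.A)/2
C=ac*h.A+uc*h.U;print('C',C)
rel([*(C+.008*h.A+.045*h.U),.0475],down(az))
for t in range(0,46,4): rel(arc(C,t,.008))
E
python3 m.py
```

```text
[array([ 0.4657642 , -0.25495862]), array([ 0.46968054, -0.29058254])]
az 25.066543798800403 width 0.03039215774113646
ends 226 376
C [ 0.53256407 -0.0236663 ]
offset mm [-25.7  -0.8 114. ] turn [ 0.01  0.01 -0.01]
offset mm [-43.2  -0.8 114. ] turn 
offset mm [-46.6  -0.8 111.9] turn 
offset mm [-50.1  -0.8 110.1] turn 
offset mm [-53.7  -0.8 108.5] turn 
offset mm [-57.5  -0.8 107.1] turn 
offset mm [-61.3  -0.8 106.1] turn 
offset mm [-65.2  -0.8 105.3] turn 
offset mm [-69.2  -0.8 104.8] turn 
offset mm [-73.1  -0.8 104.5] turn 
offset mm [-77.1  -0.8 104.6] turn 
offset mm [-81.1  -0.8 104.9] turn 
offset mm [-85.   -0.8 105.5] turn
```

Call:
drive_tool([
  {"fingers": 1, "offset": [-26, -0.8, 60], "turn": [0, 0, 0]},
  {"fingers": 1, "offset": [-26, -0.8, 113.5], "turn": [0, 0, 0]},
  {"fingers": 1, "offset": [-26, -0.8, 113.5], "turn": [0, 0, 0]},
  {"fingers": 1, "offset": [-35, -0.8, 113.5], "turn": [0, 0, 0]},
  {"fingers": 1, "offset": [-43.2, -0.8, 113.5], "turn": [0, 0, 0]},
  {"fingers": 1, "offset": [-46.6, -0.8, 111.5], "turn": [0, 0, 0]},
  {"fingers": 1, "offset": [-50.1, -0.8, 109.6], "turn": [0, 0, 0]},
  {"fingers": 1, "offset": [-53.7, -0.8, 108], "turn": [0, 0, 0]},
  {"fingers": 1, "offset": [-57.5, -0.8, 106.6], "turn": [0, 0, 0]},
  {"fingers": 1, "offset": [-61.3, -0.8, 105.6], "turn": [0, 0, 0]},
  {"fingers": 1, "offset": [-65.2, -0.8, 104.8], "turn": [0, 0, 0]},
  {"fingers": 1, "offset": [-69.2, -0.8, 104.3], "turn": [0, 0, 0]},
  {"fingers": 1, "offset": [-73.1, -0.8, 104], "turn": [0, 0, 0]},
  {"fingers": 1, "offset": [-75, -0.8, 104], "turn": [0, 0, 0]},
])

```text
clock: 11.2
eef_pos: [0.5433, -0.0259, 0.0584]
tcp_rot: [0.002, 0.538, 0.843, 0.0]
force: [0.8, -0.0, 9.2]
width: -0.0001
gripper_force: 3.9
```

Run:
```python
from h import *
for v in ("side","top"):
    p=get_image(v)
    for n in ("hex_body","bore_mouth"):print(find(p,n))
    if v=="side": cv2.imwrite('pics/s4.png',cv2.resize(p['frame'][180:290,270:410],None,fx=4,fy=4,interpolation=cv2.INTER_CUBIC))
```

```text
[([0.5401, -0.0358, 0.0345], 0.77), ([0.5548, 0.1969, 0.0276], 0.63), ([0.463, 0.3435, 0.0178], 0.58)]
[([0.5133, -0.0347, 0.0557], 0.74), ([0.5742, 0.1755, 0.0177], 0.55)]
[([0.5541, 0.203, 0.0266], 0.98), ([0.5407, -0.0374, 0.0326], 0.91)]
[([0.5178, -0.0348, 0.0532], 0.92), ([0.5728, 0.1753, 0.0145], 0.88)]
```

View pics/s4.png

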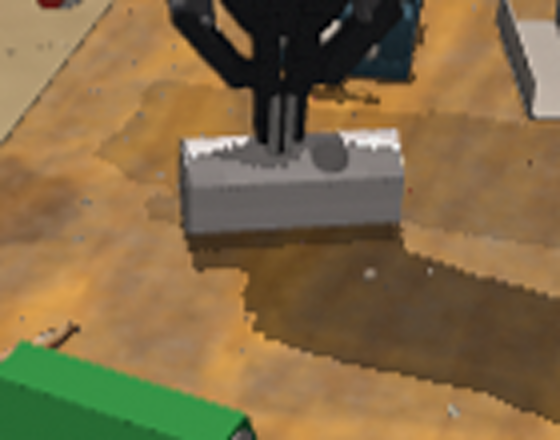

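The bar stands near the balance point: bore on the steep flat at crop (330,152), finger behind the ridge. I nudge forward with little lift.

Call:
drive_tool([
  {"fingers": 1, "offset": [-3, 0, -0.5], "turn": [0, 0, 0]},
  {"fingers": 1, "offset": [-6, 0, -1], "turn": [0, 0, 0]},
  {"fingers": 1, "offset": [-9, 0, -1.5], "turn": [0, 0, 0]},
  {"fingers": 1, "offset": [-12, 0, -2.5], "turn": [0, 0, 0]},
  {"fingers": 1, "offset": [-15, 0, -3.5], "turn": [0, 0, 0]},
  {"fingers": 1, "offset": [-15, 0, -4], "turn": [0, 0, 0]},
])

```text
clock: 12.25
eef_pos: [0.5477, -0.0389, 0.0608]
tcp_rot: [-0.0, 0.538, 0.843, -0.0]
force: [0.5, 0.1, -0.9]
width: 0.0001
gripper_force: 0.0
```

Run:
```python
from h import *
for v in ("side","top"):
    p=get_image(v)
    for n in ("hex_body","bore_mouth"):print(find(p,n))
```

```text
[([0.554, 0.1962, 0.0271], 0.95), ([0.5462, -0.0518, 0.027], 0.88)]
[([0.5759, 0.1735, 0.0143], 0.78), ([0.523, -0.0587, 0.0538], 0.65)]
[([0.5444, -0.0507, 0.0263], 0.98), ([0.5558, 0.2017, 0.0281], 0.89)]
[([0.5301, -0.06, 0.0521], 0.98)]
```

Rolled: the bore is on top (z≈0.053). I back off, measure the bore from the wrist, and plan the gauge grasp.

Call:
drive_tool([
  {"fingers": 1, "offset": [0, 0, -40], "turn": [0, 0, 0]},
  {"fingers": 1, "offset": [45, 0, -90], "turn": [0, 0, 0]},
  {"fingers": 1, "offset": [60, 0, -100], "turn": [0, 0, 0]},
  {"fingers": 1, "offset": [60, 0, -100], "turn": [0, 0, 0]},
])

```text
clock: 13.05
eef_pos: [0.5226, 0.0166, 0.1616]
tcp_rot: [0.001, 0.537, 0.843, 0.0]
force: [0.2, -0.6, -1.4]
width: -0.0001
gripper_force: 0.0
```

```bash
python3 m.py | head -6
python3 - <<'E'
from h import *
p=get_image("wrist");cv2.imwrite('pics/w3.png',p['frame'][220:380,180:440].repeat(3,0).repeat(3,1))
for n in ("hex_body","bore_mouth"):print(find(p,n))
for v in ("side","top"):
    p=get_image(v)
    for n in ("gauge_head","gauge","stand"):print(find(p,n))
E
```

```text
[array([ 0.4691889, -0.2899427]), array([ 0.46461094, -0.32079869])]
az 25.02786685861891 width 0.030201265972687408
ends 228 378
C [ 0.54564215 -0.05062451]
offset mm [-25.1   1.1 112.9] turn [-0.    0.01 -0.01]
offset mm [-42.6   1.1 112.9] turn 
[([0.5425, -0.0527, 0.0253], 0.96), ([0.5532, 0.2008, 0.0273], 0.85)]
[([0.53, -0.0657, 0.0524], 0.75), ([0.5743, 0.1699, 0.0146], 0.64)]
[([0.4628, 0.3407, 0.1114], 0.87)]
[([0.4649, 0.3394, 0.0148], 0.63)]
[([0.465, 0.3375, -0.0001], 0.62)]
[([0.4697, 0.3393, 0.1127], 0.8)]
[([0.4678, 0.3396, 0.0131], 0.73), ([0.5289, -0.0595, 0.0239], 0.26)]
[([0.4676, 0.3423, 0.0015], 0.97), ([0.4689, 0.3401, 0.0107], 0.66)]
```

View pics/w3.png

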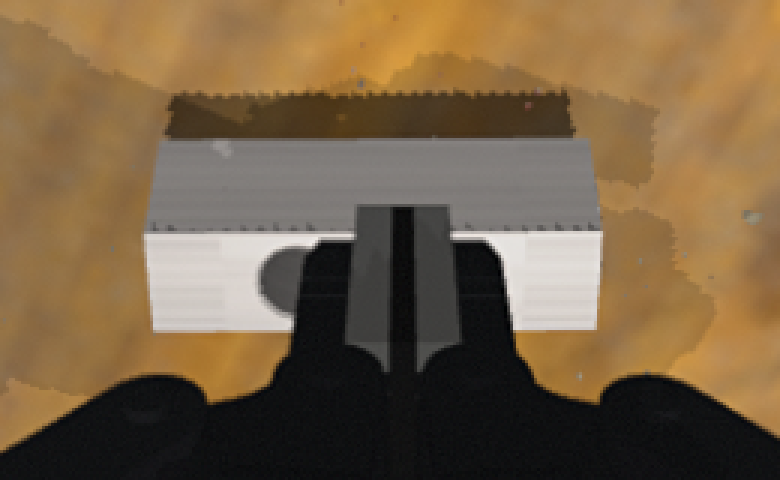

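The bore is on top at crop ~(295,280), half hidden by the fingers. By its left edge and the bar's ends it lies at about (0.5275, −0.059).

Run:
```python
from h import *
p=get_image("wrist");C=np.array([.54564,-.05062]);A=np.array([np.cos(.4368),np.sin(.4368)])
e=ray(p,(266.7,313.3),.052);print('bore left edge a',(e[:2]-C)@A, 'bore',C-.02*A)
rel([.467,.339,.215],down(25));rel([.467,.339,.094],down(25))
```

```text
bore left edge a -0.030374737806335157 bore [ 0.5275178  -0.05908084]
offset mm [316.7  85.9 -54.3] turn [-0.   -0.   -0.02]
offset mm [316.7  85.9  66.7] turn [-0.   -0.   -0.02]
```

Call:
drive_tool([
  {"fingers": -1, "offset": [20, 0, -54], "turn": [0, 0, 0]},
  {"fingers": -1, "offset": [317, 86, -54], "turn": [0, 0, 0]},
  {"fingers": -1, "offset": [317, 86, -54], "turn": [0, 0, 0]},
  {"fingers": -1, "offset": [317, 86, -54], "turn": [0, 0, 0]},
  {"fingers": -1, "offset": [317, 86, -54], "turn": [0, 0, 0]},
  {"fingers": -1, "offset": [317, 86, -54], "turn": [0, 0, 0]},
  {"fingers": -1, "offset": [317, 86, -54], "turn": [0, 0, 0]},
  {"fingers": -1, "offset": [317, 86, -54], "turn": [0, 0, 0]},
])

```text
clock: 14.7
eef_pos: [0.4666, 0.3392, 0.2145]
tcp_rot: [0.0, 0.538, 0.843, -0.0]
force: [-0.3, 0.6, 0.8]
width: 0.0851
gripper_force: 0.0
```

Run:
```python
from h import *
p=get_image("wrist");cv2.imwrite('pics/w4.png',p['frame'])
for n in ("gauge_head","gauge","stop_face"):print(find(p,n))
rel([.467,.339,.094],down(25))
```

```text
[([0.4636, 0.3406, 0.1111], 0.94)]
[([0.4723, 0.3389, 0.0141], 0.82)]
[([0.4635, 0.3369, 0.034], 0.92)]
offset mm [9.000e-01 1.000e-01 1.209e+02] turn [-0.    0.   -0.04]
```

View pics/w4.png

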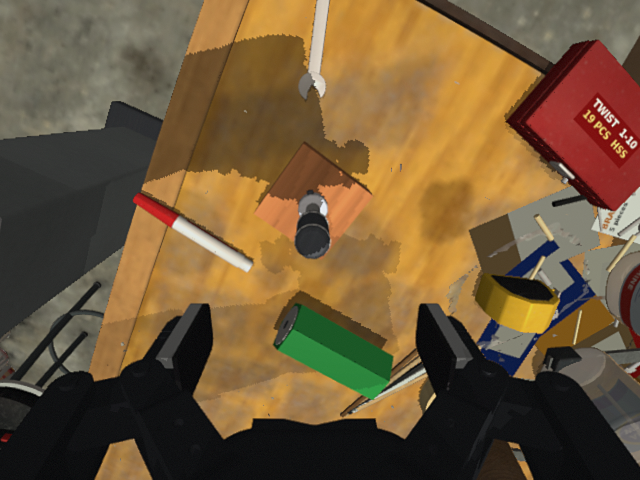

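The head is at (312,233), centred between the fingers, which meet at column ~316. Green bar is below finger height. Descend and grip.

Call:
drive_tool([
  {"fingers": -1, "offset": [1, 0, 60], "turn": [0, 0, 0]},
  {"fingers": -1, "offset": [1, 0, 115], "turn": [0, 0, 0]},
  {"fingers": -1, "offset": [1, 0, 121], "turn": [0, 0, 0]},
  {"fingers": 1, "offset": [1, 0, 121], "turn": [0, 0, 0]},
  {"fingers": 1, "offset": [1, 0, 121], "turn": [0, 0, 0]},
  {"fingers": 1, "offset": [1, 0, 121], "turn": [0, 0, 0]},
  {"fingers": 1, "offset": [1, 0, 121], "turn": [0, 0, 0]},
  {"fingers": 1, "offset": [1, 0, 121], "turn": [0, 0, 0]},
  {"fingers": 1, "offset": [1, 0, 121], "turn": [0, 0, 0]},
], force=40)

```text
clock: 16.02
eef_pos: [0.4666, 0.3407, 0.0955]
tcp_rot: [0.0, 0.538, 0.843, 0.001]
force: [-2.5, -1.9, 8.6]
width: 0.0232
gripper_force: 38.7
```

Call:
drive_tool([
  {"fingers": 1, "offset": [0, 0, -30], "turn": [0, 0, 0]},
  {"fingers": 1, "offset": [0, 0, -80], "turn": [0, 0, 0]},
  {"fingers": 1, "offset": [0, 0, -120], "turn": [0, 0, 0]},
  {"fingers": 1, "offset": [0, 0, -120], "turn": [0, 0, 0]},
])

```text
clock: 16.52
eef_pos: [0.4685, 0.3419, 0.2181]
tcp_rot: [0.001, 0.538, 0.843, 0.003]
force: [-0.4, -0.0, -2.3]
width: 0.0228
gripper_force: 40.4
```

Run:
```python
from h import *
print(cur()[0])
for v in ("side","top","wrist"):
    p=get_image(v)
    for n in ("gauge_head","gauge_tip","stop_face"):print(v,n,find(p,n))
rel([.5275,-.0591,.2],down(25))
```

```text
[0.46848449 0.34190855 0.21805385]
side gauge_head [([0.4654, 0.3411, 0.2331], 0.82), ([0.4667, 0.3415, 0.1339], 0.33)]
side gauge_tip [([0.4645, 0.3446, 0.1419], 0.9)]
side stop_face [([0.4692, 0.3381, 0.1608], 0.61)]
top gauge_head []
top gauge_tip []
top stop_face []
wrist gauge_head [([0.4647, 0.3386, 0.2279], 0.58)]
wrist gauge_tip [([0.4643, 0.3439, 0.1285], 0.97)]
wrist stop_face [([0.4655, 0.3366, 0.1522], 0.71)]
offset mm [-388.  -112.7   13.6] turn [-0.01  0.   -0.02]
```

Call:
drive_tool([
  {"fingers": 1, "offset": [-388, -113, 0], "turn": [0, 0, 0]},
  {"fingers": 1, "offset": [-388, -113, 0], "turn": [0, 0, 0]},
  {"fingers": 1, "offset": [-388, -113, 0], "turn": [0, 0, 0]},
  {"fingers": 1, "offset": [-388, -113, 0], "turn": [0, 0, 0]},
  {"fingers": 1, "offset": [-388, -113, 0], "turn": [0, 0, 0]},
  {"fingers": 1, "offset": [-388, -113, 0], "turn": [0, 0, 0]},
  {"fingers": 1, "offset": [-388, -113, 0], "turn": [0, 0, 0]},
  {"fingers": 1, "offset": [-388, -113, 40], "turn": [0, 0, 0]},
  {"fingers": 1, "offset": [-388, -113, 67], "turn": [0, 0, 0]},
  {"fingers": 1, "offset": [-388, -113, 67], "turn": [0, 0, 0]},
  {"fingers": 1, "offset": [-388, -113, 67], "turn": [0, 0, 0]},
])

```text
clock: 18.5
eef_pos: [0.528, -0.0591, 0.1479]
tcp_rot: [0.001, 0.538, 0.843, 0.0]
force: [0.6, 0.6, -0.4]
width: 0.0229
gripper_force: 40.2
```

Run:
```python
from h import *
print(cur()[0])
for v in ("side","top","wrist"):
    p=get_image(v)
    if v=="wrist":w=p['frame']
    if v=="side":s=p['frame']
    for n in ("gauge_head","gauge_tip","stop_face","bore_mouth"):print(v,n,find(p,n))
a=cv2.resize(s[150:270,290:420],None,fx=3,fy=3,interpolation=cv2.INTER_CUBIC);b=cv2.resize(w[180:360,210:410],(400,360))
cv2.imwrite('pics/f1.png',np.hstack([a,b]))
rel([.5275,-.0591,.12],down(25))
```

```text
[ 0.52799218 -0.05913647  0.147875  ]
side gauge_head [([0.5285, -0.0624, 0.1627], 0.63)]
side gauge_tip [([0.5248, -0.0603, 0.0706], 0.94), ([0.5288, -0.0604, 0.1617], 0.54)]
side stop_face [([0.5267, -0.0617, 0.088], 0.45), ([0.5253, -0.0599, 0.0692], 0.38)]
side bore_mouth [([0.5248, -0.0579, 0.0521], 0.93), ([0.5283, -0.066, 0.0155], 0.44)]
top gauge_head [([0.529, -0.0586, 0.1627], 0.51)]
top gauge_tip [([0.5281, -0.062, 0.0655], 0.62)]
top stop_face [([0.5301, -0.0584, 0.0869], 0.46)]
top bore_mouth [([0.5304, -0.0579, 0.0541], 0.93), ([0.5749, 0.1753, 0.0149], 0.57)]
wrist gauge_head [([0.5262, -0.0634, 0.163], 0.94)]
wrist gauge_tip [([0.5268, -0.0602, 0.061], 0.76)]
wrist stop_face []
wrist bore_mouth [([0.5282, -0.0637, 0.0555], 0.71)]
offset mm [-0.   0.2 26.8] turn [-0.   -0.   -0.02]
```

View pics/f1.png

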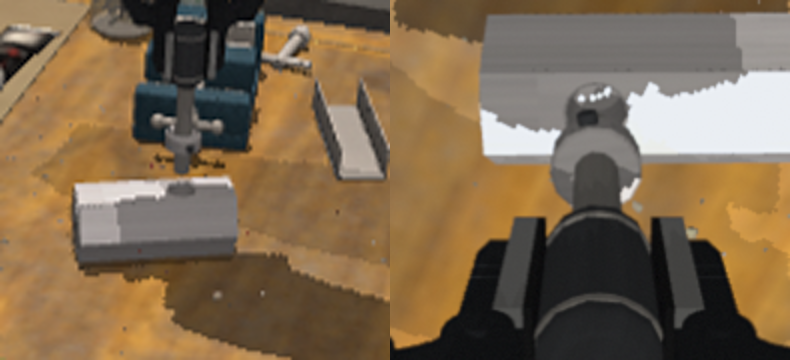

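The rod tip at side crop (180,168) hangs right over the bore at (180,188); the wrist view agrees. I lower the rod.

Call:
drive_tool([
  {"fingers": 1, "offset": [0, 0, 12], "turn": [0, 0, 0]},
  {"fingers": 1, "offset": [0, 0, 22], "turn": [0, 0, 0]},
  {"fingers": 1, "offset": [0, 0, 30], "turn": [0, 0, 0]},
  {"fingers": 1, "offset": [0, 0, 36], "turn": [0, 0, 0]},
  {"fingers": 1, "offset": [0, 0, 40], "turn": [0, 0, 0]},
  {"fingers": 1, "offset": [0, 0, 44], "turn": [0, 0, 0]},
  {"fingers": 1, "offset": [0, 0, 44], "turn": [0, 0, 0]},
])

```text
clock: 20.12
eef_pos: [0.5274, -0.0591, 0.1026]
tcp_rot: [0.0, 0.538, 0.843, 0.0]
force: [-0.9, -0.8, -1.1]
width: 0.0233
gripper_force: 40.3
```

Call:
drive_tool([
  {"fingers": 1, "offset": [0, 0, 2], "turn": [0, 0, 0]},
  {"fingers": 1, "offset": [0, 0, 4], "turn": [0, 0, 0]},
  {"fingers": 1, "offset": [0, 0, 5], "turn": [0, 0, 0]},
  {"fingers": 1, "offset": [0, 0, 6], "turn": [0, 0, 0]},
  {"fingers": 1, "offset": [0, 0, 6], "turn": [0, 0, 0]},
])

```text
clock: 20.75
eef_pos: [0.5284, -0.0596, 0.0995]
tcp_rot: [0.002, 0.538, 0.843, 0.0]
force: [-5.3, -0.3, 21.6]
width: 0.0229
gripper_force: 43.7
```

Bottomed with 22 N. I check the fit before letting go, then relax and release.

Call:
drive_tool([
  {"fingers": 1, "offset": [0, 0, -1], "turn": [0, 0, 0]},
  {"fingers": 1, "offset": [0, 0, -1.5], "turn": [0, 0, 0]},
  {"fingers": 0.2, "offset": [0, 0, -1.5], "turn": [0, 0, 0]},
  {"fingers": -0.2, "offset": [0, 0, -1.5], "turn": [0, 0, 0]},
  {"fingers": -1, "offset": [0, 0, -1.5], "turn": [0, 0, 0]},
  {"fingers": -1, "offset": [0, 0, -1.5], "turn": [0, 0, 0]},
  {"fingers": -1, "offset": [0, 0, -1.5], "turn": [0, 0, 0]},
  {"fingers": -1, "offset": [0, 0, -1.5], "turn": [0, 0, 0]},
])

```text
clock: 21.75
eef_pos: [0.5273, -0.0591, 0.0982]
tcp_rot: [-0.0, 0.538, 0.843, -0.0]
force: [0.0, -0.2, 0.2]
width: 0.0856
gripper_force: 0.0
```

Call:
drive_tool([
  {"fingers": -1, "offset": [0, 0, -20], "turn": [0, 0, 0]},
  {"fingers": -1, "offset": [0, 0, -60], "turn": [0, 0, 0]},
  {"fingers": -1, "offset": [0, 0, -110], "turn": [0, 0, 0]},
  {"fingers": -1, "offset": [100, 0, -130], "turn": [0, 0, 0]},
  {"fingers": -1, "offset": [120, 0, -130], "turn": [0, 0, 0]},
  {"fingers": -1, "offset": [120, 0, -130], "turn": [0, 0, 0]},
])

```text
clock: 22.5
eef_pos: [0.4757, 0.0524, 0.2293]
tcp_rot: [0.0, 0.536, 0.844, 0.001]
force: [1.3, -0.7, -0.5]
width: 0.0854
gripper_force: 0.0
```

Run:
```python
from h import *
for v in ("side","top","wrist"):
    p=get_image(v)
    if v=="wrist":w=p['frame']
    if v=="side":s=p['frame']
    for n in ("gauge_head","gauge_tip","stop_face","bore_mouth","hex_body"):print(v,n,find(p,n))
a=cv2.resize(s[150:270,290:420],None,fx=3,fy=3,interpolation=cv2.INTER_CUBIC);b=cv2.resize(w[120:340,200:440],(393,360))
cv2.imwrite('pics/f2.png',np.hstack([a,b]))
```

```text
side gauge_head [([0.5283, -0.0602, 0.1177], 0.7)]
side gauge_tip [([0.5209, -0.0583, 0.023], 0.55)]
side stop_face [([0.5283, -0.0605, 0.0527], 0.42)]
side bore_mouth [([0.5238, -0.0583, 0.0539], 0.72), ([0.5766, 0.1751, 0.0165], 0.58)]
side hex_body [([0.5573, 0.1975, 0.0288], 0.81), ([0.5447, -0.0518, 0.0288], 0.79)]
top gauge_head []
top gauge_tip []
top stop_face []
top bore_mouth [([0.5778, 0.1735, 0.0144], 0.88), ([0.5308, -0.0617, 0.0508], 0.62)]
top hex_body [([0.5572, 0.2001, 0.0288], 0.66)]
wrist gauge_head [([0.5251, -0.0608, 0.1154], 0.77), ([0.5317, -0.0576, 0.0175], 0.53)]
wrist gauge_tip []
wrist stop_face [([0.5282, -0.0613, 0.0496], 0.76)]
wrist bore_mouth [([0.5284, -0.0619, 0.0541], 0.97), ([0.5747, 0.1707, 0.0117], 0.76)]
wrist hex_body [([0.5541, 0.1998, 0.027], 0.86)]
```

View pics/f2.png

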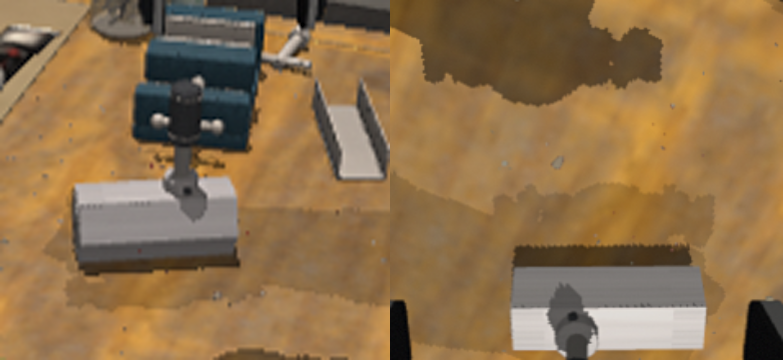

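The gauge stands upright with the collar on the flat at side crop (185,188). The head is at z≈0.1165 (0.116 expected) and the stop face at ≈0.052. I hand the job in.

```bash
python3 -c "
from station import *
print(finish_job())"
```

```text
the job is handed in; nothing more can be done
None
```

The job is handed in, with no verdict shown: the bar lies with its bored flat on top after two rolls, the second at the second try, and the gauge stands upright and bottomed in the bore with its collar on the flat, about 22.7 s on the clock.

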